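# Square a block of foil cards in the packing station

### The arm

A 6-joint arm with a two-finger parallel gripper is mounted at the origin on the work surface. World frame = base frame: x ahead of the robot, y to its left, z up, the work surface at z = 0. Lengths are in mm, angles in degrees, forces in N, time in s.
With the tool pointing down it reaches from about 350 to 850 mm from the base axis. Payload 8.1 kg.
Tool frame: the origin (TCP) lies midway between the tips of the shut fingers; the grasp point (between the pads) lies 19 mm behind it; x points along the fingers, y is the direction in which the jaws open and shut, and the axes are right-handed (so a half turn about x gives the same grasp; the last joint's range is limited). The gripper opens to 85 mm and grips with 20 to 120 N. Pads are 22 mm wide; open, the fingers measure 114 mm over their backs; the gripper's body (76 mm by 85 mm) begins 54 mm behind the grasp point. The pads swing forward as they close: fully open they stand 13 mm farther back than shut.
Start: joints at [61.455, 7.471, 85.268, -0, 87.261, -4.893], TCP at [240.685, 549.614, 231.292] pointing down, gripper open.
Joint ranges: [-169.43, 169.43], [-51.17, 129.36], [1.28, 143.12], [-76.62, 256.62], [0, 156.53], [-152.29, 152.29]. Speed limits (degrees/s): [136.94, 136.94, 159.86, 180, 180, 180].

### API

Orientations are given as [roll, pitch, yaw] about the fixed x, y, z axes, in that order (R = Rz(yaw) Ry(pitch) Rx(roll)).
In Python, from bench import r, snapshot, workorder gives the robot as it stands.
- The arm moves only by the tool send_rows, never from a script. Its arguments are lists of equal length, an entry for each row: "offset": the shift along the tool's x, y, z in cm, a list of three; "dr": the turn, a rotation vector about the tool's x, y, z in degrees, a list of three; "grip": the opening in per cent of the stroke, from 0 (shut) to 100 (fully open). In form: {"offset": [[dx, dy, dz], ...], "dr": [[rx, ry, rz], ...], "grip": [grip, ...]}. A call has 1 to 5 rows; each row shifts and turns the commanded pose from where the row before left it, along the tool's axes as they then stand; what a row does not reach is not made up. A row lasts 1/8 s, in which the tool goes at most 62.5 mm and 10.7 degrees, less where a joint would pass 70% of its speed; a pose out of reach is approached as far as the arm can. A call with a gripper value outside its range is refused whole. The fingers move at their own pace and stop on an object; "force" is the grip in N (left out, the last holds). Time passes only in rows, so rows that do not move let the fingers close. It gives the time, the measured TCP pose, the force and the opening at its end, in the units of the state.
- r.sense(): the state, without advancing time (a new reading comes with each control period).
- snapshot(name): name is "scene" or "top" or "wrist"; returns a dict with "pixels" (384x512x3 uint8, red, green, blue), "fx", "fy", "cx", "cy" (pixels), "world_to_cam" (4x4, takes a point from world to camera coordinates). Camera axes: x right, y up, looking along -z (the intrinsics and any distortion apply to the point x, -y, -z); pixel columns grow to the right and rows downward; lengths in mm; the calibration is good to about 2 mm. The wrist camera is an equidistant fisheye: a pixel r from the principal point sees the ray r / f radians off the axis. A picture is of the moment at which its call begins. There is no depth.
- workorder.hand_in(): hands the job in, once; it reports no verdict.
The state is a dict: "time": time; "joint_pos": joint angles; "qd": joint speeds; "joint_efforts": joint torques, N m; "tool_pos": TCP position; "tcp_rot": TCP orientation; "ft_force": force on the tool from outside, world axes, zero at the start; "wrist_torque": the same for the moment, N m; "finger_gap": finger opening in mm.
Only numpy, scipy, OpenCV 4.12 (cv2) and the standard library are available. Lean on these libraries where they do the work, as an engineer would, in place of code of your own. Each camera call takes 0.05 s, during which the arm holds its last target.

### The job

Push the blue-banded block of silver foil cards along the bench into the white card station until its long side is flush against the back stop. Then push the orange side guide across until the block is held snugly between it and the side fence, square and flush with both stops, and back away. Only push: do not lift or tip the block, and leave the other things where they stand.

Things in the scene. Friction and masses are not known exactly. Their poses are not given: they have to be found in the camera images.
- station: White L-shaped stop fixed to the bench, 30 mm high, walls 22 mm thick, no floor plate. Origin: on the bench at the inner corner where both stop faces meet. Back stop: face at own x = 0, from y = 0 to -300 mm, wall on its +x side. Side fence: face at own y = 0, from x = 0 to -70 mm, wall on its +y side. Open towards -x (the robot); the block belongs in the corner at x < 0, y < 0.
- cards: Rigid block of silver cards with a 40 mm blue band round its middle, 100 (own x) x 150 (own y) x 50 mm high, 0.4 to 0.8 kg. Origin: centre of its underside. Starts in front of the station's mouth, up to 17 degrees off square. Home, its origin is at x = -50, y = -75 mm of the station frame, axes along the station's.
- guide (a joint): Travel in m of the orange side guide along the back stop towards the side fence (station +y). Its inner face stands at station y = -0.215 m + this value; it starts nearly open (0 to 0.015) and touches the seated block at about 0.065. It slides stiffly (about 2 N) with no spring and stays where it is left.
- guide_face (a point): Middle of the block-side face of the orange blade, 24 mm above the bench, at station x = -35 mm. The blade is 20 mm thick (from this face to station -y), spans station x = -2 to -70 mm and 2 to 46 mm above the bench. Its carriage rides over the back stop (station x = -6 to +34 mm), 50 mm long from this face to -y, top 46 mm above the bench.
- tape: Bystander, to be left alone: roll of blue tape lying flat, 84 mm across, 24 mm high.
- ramekin: Bystander, to be left alone: small white ceramic pot, 72 mm across, 42 mm high.
- sponge: Bystander, to be left alone: green scouring block, 60 x 90 x 28 mm.
- pot: Bystander, to be left alone: low jar with yellow cap, 60 mm across, 55 mm high.
- bottle: Bystander, to be left alone: white bottle with red cap, 64 mm across, 180 mm high.
- turner: Bystander, to be left alone: kitchen turner lying flat on the bench.
- spare: Bystander, to be left alone: block of gold-coloured cards without a blue band, 90 x 160 x 40 mm, beyond the station.
Things that resemble listed ones, but are neither listed nor needed, are in the scene too. What is shaped like the cards but purple is not meant.

How it is judged:
By the outcome, as a careful person would: the job done as asked, in the order asked, and still so for the second after the job is handed in, with the robot touching nothing.
It also fails if it takes over 48 s, if anything falls off the work surface, if the arm or the gripper's body presses on something with over 40 N, if the wrist force passes 120 N, or if a joint passes its speed limit or range.

## Working session

There is one attempt and no reset: what is moved stays moved. The work goes in short steps, Python scripts to look and compute and a tool call to move; the robot and the scene stay as the last step left them, time stands still between calls to the robot, and variables do not carry over. Pictures are saved under pics/ and viewed, and the job is handed in when it is done.

Besides the shell and the picture viewer there is one more tool, called after "Call:" as a command line: name --argument value ..., lists and objects as JSON in quotes. send_rows: Moves the arm, as the interface text tells. Its arguments: {"type":"object","properties":{"offset":{"type":"array","items":{"type":"array","items":{"type":"number"}}},"dr":{"type":"array","items":{"type":"array","items":{"type":"number"}}},"grip":{"type":"array","items":{"type":"number"}},"force":{"type":"number"}},"required":["offset","dr","grip"]}

```bash
mkdir -p pics; ls
python3 - <<'E'
from bench import r, snapshot
import cv2
print(r.sense())
for n in("scene","top","wrist"):
    s=snapshot(n); print(n,s["fx"],s["fy"],s["cx"],s["cy"],s["world_to_cam"].tolist() if hasattr(s["world_to_cam"],'tolist') else s["world_to_cam"],[k for k in s])
    cv2.imwrite(f"pics/{n}0.png",cv2.resize(s["pixels"][:,:,::-1],(768,576),interpolation=cv2.INTER_CUBIC))
E
```

```text
pics
{'time': 0.0, 'joint_pos': array([ 6.14561382e+01,  7.51521054e+00,  8.53305572e+01, -1.97877876e-03,
        8.72615037e+01, -4.89293021e+00]), 'qd': array([ 0.04823483, -0.03944888, -0.06230144,  0.02205261, -0.00115605,
        0.08630629]), 'joint_efforts': array([ 2.07220305e-04, -5.69396818e+01, -5.00554240e+01, -3.76850421e-04,
        1.50344730e-02, -3.11872998e-05]), 'tool_pos': array([240.41942662, 549.11470581, 230.23112009]), 'tcp_rot': array([ -93.83744776,   89.89271036, -117.48828294]), 'ft_force': array([ 0.55287014, -1.05321456,  0.77782756]), 'wrist_torque': array([-0.00537385, -0.01997685, -0.01301482]), 'finger_gap': 85.45128420816701}
scene 457.0699171912847 457.0699171912847 256.6843043225641 200.28577314788262 [[-0.1295474155061777, 0.9914499685444154, -0.01563416160040274, 157.1621281727015], [-0.6850507228573915, -0.07809043652641631, 0.7242978605764891, 343.7080141488073], [0.7168842125812477, 0.10454110959996323, 0.6893099318560362, -1767.3018347079599], [0.0, 0.0, 0.0, 1.0]] ['pixels', 'fx', 'fy', 'cx', 'cy', 'world_to_cam']
top 459.939411269631 459.939411269631 252.29045532122825 190.94602119200118 [[-0.024106331836698962, -0.999443315373086, -0.023063913835963356, -38.91714283520541], [0.9984494891396422, -0.025227441330913484, 0.049620498190593665, -562.7331138353792], [-0.05017471875522914, -0.021831984791793536, 0.9985018087304021, -1270.068636045418], [0.0, 0.0, 0.0, 1.0]] ['pixels', 'fx', 'fy', 'cx', 'cy', 'world_to_cam']
wrist 297.3186396354542 297.3186396354542 255.06987835638816 187.5943642188731 [[0.4020812607869261, 0.9156035643015334, -0.0008790690108942918, -598.3210908913077], [-0.8824453185631856, 0.38726363936721564, -0.26705267901666835, 33.22596456376364], [-0.24417395329952074, 0.1081526082089058, 0.9636815313513573, -377.85600001631565], [0.0, 0.0, 0.0, 1.0]] ['pixels', 'fx', 'fy', 'cx', 'cy', 'world_to_cam']
```

View pics/scene0.png

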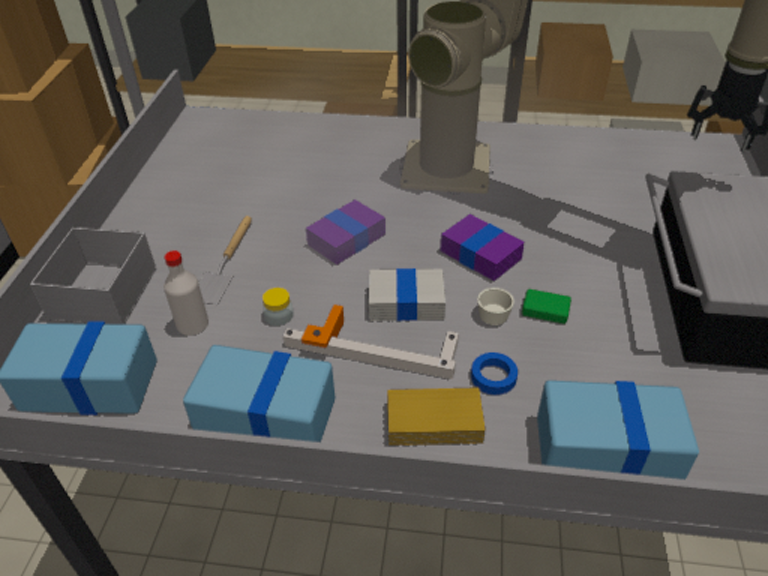

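View pics/top0.png

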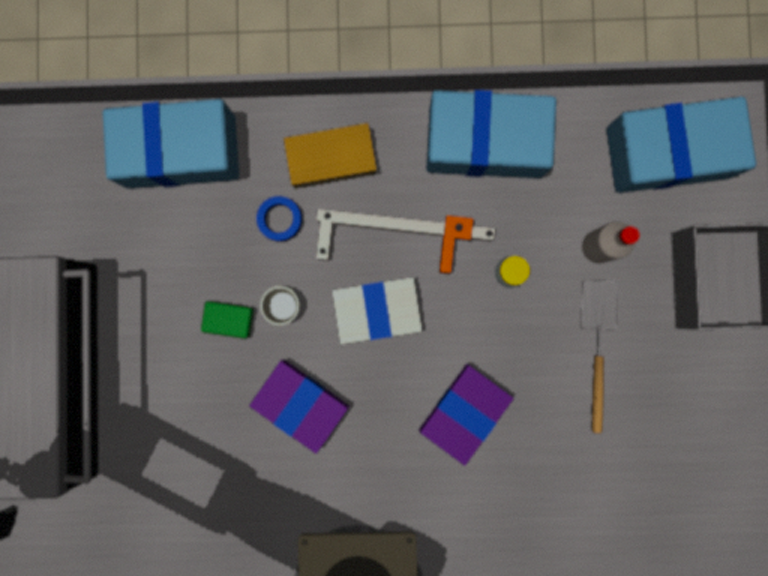

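Candidates for the cards, in the top view: silver-white with blue band (377,311), purple (299,406) and (467,414), light-blue (170,142), (492,133) and (682,143), gold without a band (330,155). By the description I choose the silver one at (377,311). Next, a close crop of it and the station.

Run:
```python
from bench import r, snapshot
import cv2
s=snapshot("top");p=s["pixels"][120:250,160:350,::-1]
cv2.imwrite("pics/crop0.png",cv2.resize(p,None,fx=4.2,fy=4.2,interpolation=cv2.INTER_CUBIC))
s=snapshot("scene");p=s["pixels"][170:270,170:350,::-1]
cv2.imwrite("pics/crop1.png",cv2.resize(p,None,fx=4.4,fy=4.4,interpolation=cv2.INTER_CUBIC))
```

```text
(no output)
```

View pics/crop0.png

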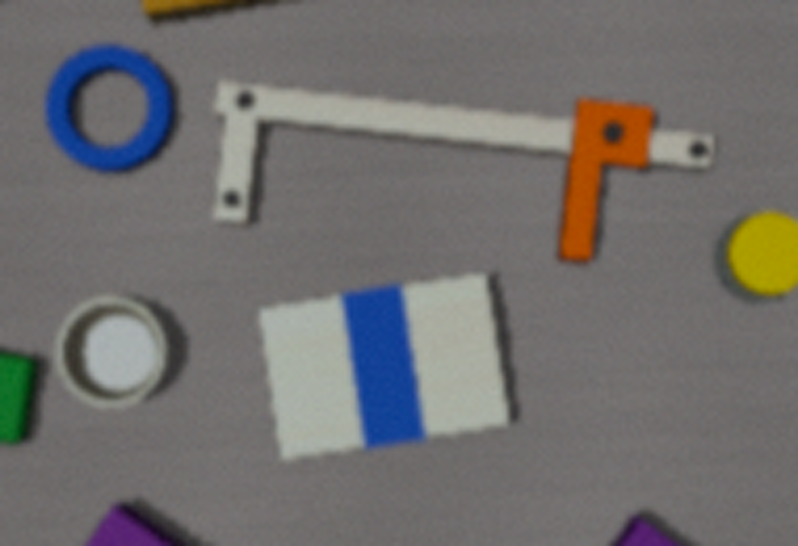

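View pics/crop1.png

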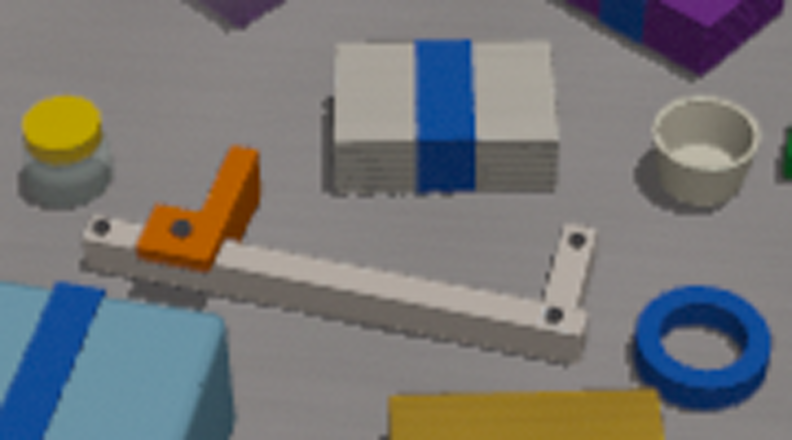

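```bash
cat > h.py <<'E'
import numpy as np, cv2
from bench import snapshot, r
def back(s,uv,z):
    W=np.array(s["world_to_cam"]);R=W[:3,:3];t=W[:3,3];c=-R.T@t
    uv=np.atleast_2d(np.array(uv,float))
    d=np.c_[(uv[:,0]-s["cx"])/s["fx"],-(uv[:,1]-s["cy"])/s["fy"],-np.ones(len(uv))]@R
    k=(z-c[2])/d[:,2]
    return (c+d*k[:,None])[:,:2]
def proj(s,P):
    W=np.array(s["world_to_cam"]);q=np.atleast_2d(P)@W[:3,:3].T+W[:3,3]
    return np.c_[s["cx"]+s["fx"]*q[:,0]/-q[:,2],s["cy"]-s["fy"]*q[:,1]/-q[:,2]]
def blockmask(s,scale=4):
    img=cv2.resize(s["pixels"],None,fx=scale,fy=scale,interpolation=cv2.INTER_CUBIC)
    return img
E
python3 - <<'E'
from h import *
s=snapshot("top")
f=lambda L:[((x+.5)/4.2-.5+160,(y+.5)/4.2-.5+120) for x,y in L]
def rep(n,L,z):
    q=back(s,f(L),z); print(n,np.round(q,1).tolist(),"sides",np.round(np.linalg.norm(np.roll(q,-1,0)-q,axis=1),1)); return q
q=rep("block",[(260,309),(490,274),(511,425),(283,459)],50)
print("c",q.mean(0), [np.degrees(np.arctan2(*(b-a)[::-1])) for a,b in((q[1],q[0]),(q[2],q[3]),(q[3],q[0]),(q[2],q[1]))])
q=rep("station outer tl, outer tr, inner tr, inner corner",[(217,81),(714,133),(712,166),(259,122)],30)
q=rep("fence",[(217,81),(214,220),(248,222),(259,122)],30)
q=rep("orange inner top, tip, tip out, carriage br, tr",[(577,100),(560,259),(592,262),(650,168),(654,107)],46)
# sub-pixel edge of station face in rectified z=30
q=rep("yellow",[(770,252)],55)
E
```

```text
block [[555.8, 30.1], [574.6, -119.0], [477.1, -129.9], [458.8, 17.3]] sides [150.3  98.1 148.3  97.9]
c [516.57783828 -50.3932325 ] [np.float64(97.21028578629324), np.float64(97.10894039162363), np.float64(7.527492439922887), np.float64(6.366724424356814)]
station outer tl, outer tr, inner tr, inner corner [[708.3, 57.2], [664.8, -268.9], [643.1, -266.9], [680.2, 30.0]] sides [329.   21.8 299.2  39.1]
fence [[708.3, 57.2], [616.1, 61.0], [614.2, 38.6], [680.2, 30.0]] sides [92.2 22.5 66.6 39.1]
orange inner top, tip, tip out, carriage br, tr [[686.6, -178.6], [583.5, -164.6], [581.0, -185.2], [641.0, -224.5], [680.7, -228.3]] sides [104.1  20.7  71.7  39.9  50.1]
yellow [[583.9, -298.4]] sides [0.]
```

```bash
cat >> h.py <<'E'
from scipy.optimize import least_squares
def edge(s,a,b,z,za=None,n=25,w=9):
    """sample points along model edge a->b (world xy at z), return signed offset residual by steepest gradient location (mm)"""
    img=cv2.GaussianBlur(s["pixels"],(0,0),0.7).astype(np.float32)
    a=np.array(a);b=np.array(b);d=(b-a)/np.linalg.norm(b-a);nn=np.array([-d[1],d[0]])
    ts=np.linspace(.08,.92,n);off=np.arange(-w,w+.01,.5);out=[]
    P=(a+(b-a)*ts[:,None])[:,None,:]+off[None,:,None]*nn
    uv=proj(s,np.c_[P.reshape(-1,2),np.full(P.size//2,z)]).astype(np.float32)
    v=cv2.remap(img,uv[:,0].reshape(n,-1).copy(),uv[:,1].reshape(n,-1).copy(),cv2.INTER_CUBIC)
    g=np.abs(np.diff(v,axis=1)).sum(2)  # n x m
    g=g*np.exp(-.5*((off[:-1]+.25)/(w*.6))**2)
    k=g.argmax(1);m=g.shape[1]
    res=[]
    for i,kk in enumerate(k):
        lo,hi=max(0,kk-3),min(m,kk+4)
        ww=g[i,lo:hi];res.append((ww*(off[lo:hi]+.25)).sum()/ww.sum())
    return P[:, off.size//2,:]*1.0+0*nn, np.array(res), nn, ts
def fit(s,edges,x0,w=9,iters=6):
    """edges: list of (a,b,z) in own frame; x0=[x,y,yawdeg]"""
    x=np.array(x0,float)
    for it in range(iters):
        c,si=np.cos(np.radians(x[2])),np.sin(np.radians(x[2]));R=np.array([[c,-si],[si,c]])
        A=[];B=[]
        for a,b,z in edges:
            aw,bw=R@np.array(a)+x[:2],R@np.array(b)+x[:2]
            p,res,nn,ts=edge(s,aw,bw,z,w=max(4,w-it))
            for pi,ri in zip(p,res):
                r_=pi-x[:2]
                A.append([nn[0],nn[1],(-r_[1]*nn[0]+r_[0]*nn[1])*np.pi/180]);B.append(ri)
        A=np.array(A);B=np.array(B)
        sol=least_squares(lambda q:A@q-B,np.zeros(3),loss="soft_l1",f_scale=1.0)
        x=x+sol.x
    return x,np.median(np.abs(A@sol.x-B))
BLOCK=[((-50,-75),(-50,75),50),((50,-75),(50,75),50),((-50,-75),(50,-75),50),((-50,75),(50,75),50)]
STN=[((0,-150),(0,0),30),((22,-150),(22,22),30),((0,0),(-70,0),30),((-70,22),(22,22),30),((-70,0),(-70,22),30)]
E
python3 - <<'E'
from h import *
for n in ("top","scene"):
    s=snapshot(n)
    print(n,"block",fit(s,BLOCK,[516,-50,7]))
    x=fit(s,STN,[682,30,-7.3]);print(n,"stn",x)
    for g in [x[0]]:
        c,si=np.cos(np.radians(g[2])),np.sin(np.radians(g[2]));R=np.array([[c,-si],[si,c]])
        G=[((-68,0),(-8,0),46),((-68,-20),(-40,-20),46),((-70,-20),(-70,0),46),((34,-50),(34,0),46)]
        y=fit(s,G,np.r_[R@[0,-207]+g[:2],g[2]],w=6); print("guide",y, "in stn", R.T@(y[0][:2]-g[:2]))
E
```

```text
top block (array([517.17980991, -48.73998708,   7.46539643]), np.float64(0.5084398012489879))
top stn (array([683.52520056,  29.98773787,  -8.34357111]), np.float64(0.3374553684490326))
guide (array([ 653.59226432, -173.93627217,   -8.6104257 ]), np.float64(0.49726740801186453)) in stn [-2.49793548e-02 -2.06109150e+02]
scene block (array([515.08175528, -48.53427303,   7.87404857]), np.float64(0.3876115768487157))
scene stn (array([681.08117708,  30.75211364,  -7.86086727]), np.float64(0.4490050403022323))
guide (array([ 653.23375943, -175.34963467,   -9.55630463]), np.float64(0.27012177866138765)) in stn [   0.6023857  -207.97366771]
```

```bash
cat >> h.py <<'E'
from scipy.spatial.transform import Rotation as Ro
S=np.array([682.3,30.4]);SY=-8.2
def st2w(p):
    return S+Ro.from_euler('z',SY,degrees=True).as_matrix()[:2,:2]@np.array(p,float)
def w2st(p):
    return Ro.from_euler('z',SY,degrees=True).as_matrix()[:2,:2].T@(np.array(p,float)[:2]-S)
def state():
    st=r.sense();R=Ro.from_euler('xyz',st["tcp_rot"],degrees=True)
    return st,R
def plan(target_st,z,yjaw=None):
    """offset cm in tool axes to target station xy, z"""
    st,R=state();t=np.r_[st2w(target_st),z]
    print("t",round(st["time"],2),"tcp w",st["tool_pos"].round(1),"stn",w2st(st["tool_pos"]).round(1),"F",st["ft_force"].round(1),"gap",round(st["finger_gap"],1))
    M=R.as_matrix();print("tool y deg in stn",round(np.degrees(np.arctan2(M[1,1],M[0,1]))-SY,2),"tool z deg",round(np.degrees(np.arctan2(M[1,2],M[0,2]))-SY,2),"x",M[:,0].round(3))
    print("offset tool cm",((M.T@(t-st["tool_pos"]))/10).round(2), "world", (t-st["tool_pos"]).round(1))
E
python3 - <<'E'
from h import *
s=snapshot("top")
print("purple",back(s,np.array([(348,410),(290,360),(470,365),(421,430)])*2/3,50).round(), st2w((-262,-102)))
plan((-262,-102),150)
E
```

```text
purple [[ 339.    6.]
 [ 431.  109.]
 [ 415. -214.]
 [ 301. -123.]] [408.43047626 -33.18839492]
t 0.45 tcp w [240.7 549.6 231.2] stn [-511.1  450.9] F [-0.7 -0.2 -0.4] gap 85.5
tool y deg in stn 74.55 tool z deg -15.45 x [-0. -0. -1.]
offset tool cm [  8.13 -46.65  38.75] world [ 167.7 -582.8  -81.2]
```

Run:
```python
from h import *
a=snapshot("top");b=snapshot("scene")
for ua,ub in (((58,496),(672,175)),((56,260),(710,355)),((95,490),(662,250)),((62,262),(695,285))):
    def f(P): return np.r_[proj(a,P)[0]-np.array(ua)*2/3,proj(b,P)[0]-np.array(ub)*2/3]
    s=least_squares(f,[300,350,100]);print(s.x.round(),s.cost)
```

```text
[222. 483. 153.] 0.6610770892971005
[623. 527.  40.] 21.358139057789884
[174. 529. -87.] 1.8831321099127492
[606. 455. 185.] 2.1614010738809766
```

Run:
```python
import cv2
i=cv2.imread("pics/top0.png");print(cv2.imwrite("pics/tl.png",cv2.resize(i[240:576,0:260],None,fx=1.7,fy=1.7)))
i=cv2.imread("pics/scene0.png");cv2.imwrite("pics/sr.png",cv2.resize(i[50:400,600:768],None,fx=1.7,fy=1.7))
```

```text
True
```

View pics/tl.png

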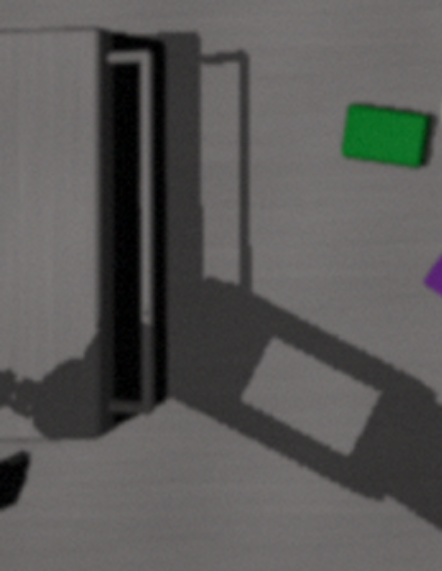

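View pics/sr.png

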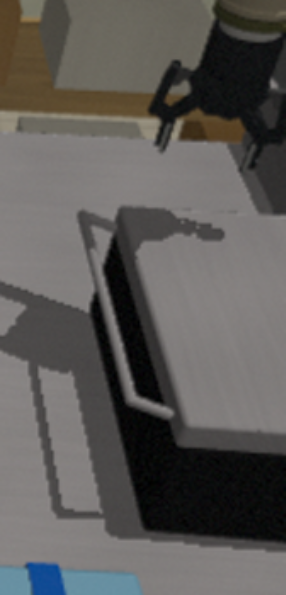

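Call:
send_rows --offset '[[-2, 0, 0], [-2, 0, 0], [0, -5.5, 2.5], [0, -5.5, 2.5], [0, -5.5, 2.5]]' --dr '[[-7.7, 0, 0], [-7.75, 0, 0], [0, 0, 0], [0, 0, 0], [0, 0, 0]]' --grip '[100, 100, 100, 100, 100]'

```text
time: 1.18
tool_pos: [291.6, 374.1, 271.3]
tcp_rot: [26.3, 90.0, 18.1]
ft_force: [0.2, -0.4, 0.1]
finger_gap: 85.4
```

Call:
send_rows --offset '[[0, -5.5, 2.5], [0, -5.5, 2.5], [0, -5.5, 2.5], [0, -5.5, 2.5], [0, -5.5, 2.5]]' --dr '[[0, 0, 0], [0, 0, 0], [0, 0, 0], [0, 0, 0], [0, 0, 0]]' --grip '[100, 100, 100, 100, 100]'

```text
time: 1.8
tool_pos: [376.1, 83.8, 271.7]
tcp_rot: [14.3, 89.9, 6.1]
ft_force: [1.0, 1.5, -0.3]
finger_gap: 85.6
```

Call:
send_rows --offset '[[0, -5.5, 2.5], [0, -5.5, 2.0], [5, 0, 0], [0, 0, 0]]' --dr '[[0, 0, 0], [0, 0, 0], [0, 0, 0], [0, 0, 0]]' --grip '[100, 100, 100, 100]'

```text
time: 2.3
tool_pos: [402.1, -29.9, 217.7]
tcp_rot: [175.4, 89.6, 167.1]
ft_force: [-0.7, 0.5, 0.0]
finger_gap: 85.3
```

Run:
```python
from h import *
plan((-258,-102),5)
s=snapshot("wrist");cv2.imwrite("pics/w1.png",s["pixels"][:,:,::-1])
s=snapshot("top");cv2.imwrite("pics/t1.png",cv2.resize(s["pixels"][100:300,140:360,::-1],None,fx=3,fy=3))
```

```text
t 2.3 tcp w [402.1 -29.9 217.7] stn [-268.7  -99.7] F [-0.7  0.5  0. ] gap 85.3
tool y deg in stn 89.88 tool z deg -0.12 x [-0.007  0.002 -1.   ]
offset tool cm [21.27 -0.25  1.23] world [  10.3   -3.9 -212.7]
```

Call:
send_rows --offset '[[6, -0.2, 0.6], [6, 0, 0], [5, 0, 0], [2.5, 0, 0], [0, 0, 0]]' --dr '[[0, 0, 0], [0, 0, 0], [0, 0, 0], [0, 0, 0], [0, 0, 0]]' --grip '[100, 100, 100, 100, 100]'

```text
time: 3.02
tool_pos: [410.3, -31.5, 26.5]
tcp_rot: [174.8, 89.9, 166.7]
ft_force: [0.1, -0.9, 0.1]
finger_gap: 85.5
```

Run:
```python
from h import *
plan((-220,-102),3)
s=snapshot("wrist");cv2.imwrite("pics/w1.png",s["pixels"][:,:,::-1])
s=snapshot("scene");cv2.imwrite("pics/t1.png",cv2.resize(s["pixels"][80:280,140:380,::-1],None,fx=3,fy=3))
```

```text
t 3.02 tcp w [410.3 -31.5  26.5] stn [-260.3 -100.1] F [ 0.1 -0.9  0.1] gap 85.5
tool y deg in stn 90.12 tool z deg 0.12 x [-0.001  0.    -1.   ]
offset tool cm [ 2.34 -0.2   4.04] world [ 39.7  -7.6 -23.5]
```

View pics/w1.png

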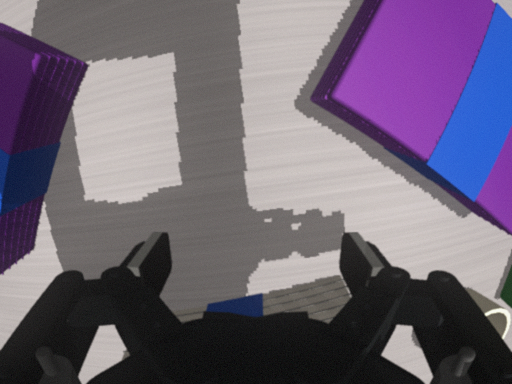

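View pics/t1.png

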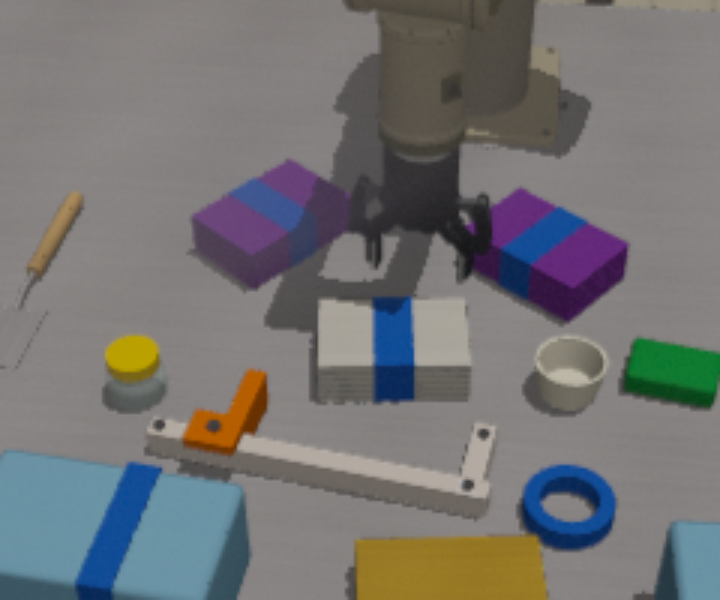

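Call:
send_rows --offset '[[2, -0.2, 0.5], [0, 0, 1.5], [0, 0, 1.5], [0, 0, 1.2], [0, 0, 1.2]]' --dr '[[0, 0, 0], [0, 0, 0], [0, 0, 0], [0, 0, 0], [0, 0, 0]]' --grip '[100, 100, 100, 100, 100]'

```text
time: 3.75
tool_pos: [469.8, -42.8, 7.5]
tcp_rot: [7.1, 89.9, -1.1]
ft_force: [-4.4, 2.8, 2.2]
finger_gap: 85.3
```

Call:
send_rows --offset '[[0, 0, 1], [0, 0, 1], [0, 0, 1], [0, 0, 1], [0, 0, 0]]' --dr '[[0, 0, 0], [0, 0, 0], [0, 0, 0], [0, 0, 0], [0, 0, 0]]' --grip '[100, 100, 100, 100, 100]'

```text
time: 4.38
tool_pos: [509.3, -49.1, 6.5]
tcp_rot: [-11.2, 89.9, -19.5]
ft_force: [-0.5, -0.4, 0.3]
finger_gap: 85.4
```

Run:
```python
from h import *
plan((-111,-102),4)
s=snapshot("scene");cv2.imwrite("pics/t2.png",cv2.resize(s["pixels"][80:280,140:380,::-1],None,fx=3,fy=3))
```

```text
t 4.38 tcp w [509.3 -49.1   6.5] stn [-159.9 -103.3] F [-0.5 -0.4  0.3] gap 85.4
tool y deg in stn 89.98 tool z deg -0.02 x [ 0.001 -0.    -1.   ]
offset tool cm [0.26 0.14 4.89] world [48.6 -5.6 -2.5]
```

View pics/t2.png

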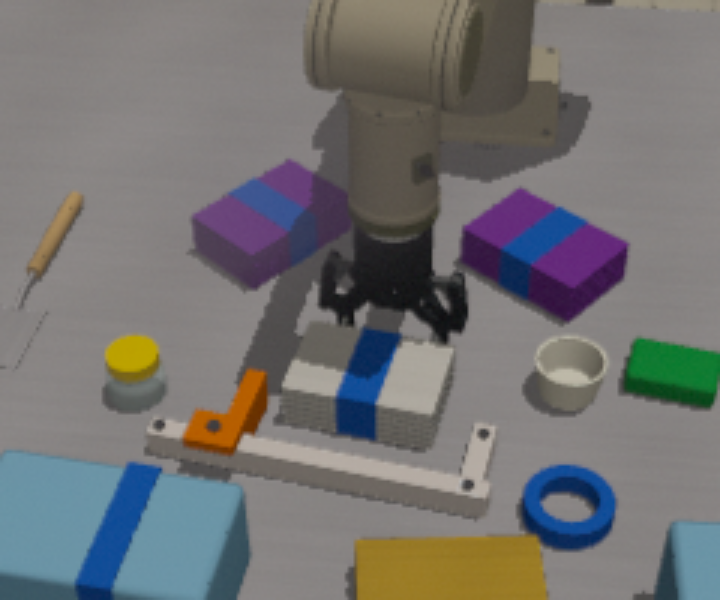

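Run:
```python
from h import *
s=snapshot("scene")
B=[BLOCK[1],BLOCK[2],BLOCK[3],((50,-75),(50,75),0)]
x,e=fit(s,B,np.r_[st2w((-100,-112)),SY]);print(x,e,"stn",w2st(x[:2]))
```

```text
[568.47331849 -66.39753052  -7.89596081] 0.510795336854431 stn [ -98.85681524 -112.04287313]
```

Call:
send_rows --offset '[[0, 0, 1.1], [0, 0, 1.1], [0, 0, 1.1], [0, 0, 0.8], [0, 0, 0]]' --dr '[[0, 0, 0], [0, 0, 0], [0, 0, 0], [0, 0, 0], [0, 0, 0]]' --grip '[100, 100, 100, 100, 100]'

```text
time: 5.1
tool_pos: [549.9, -54.8, 6.6]
tcp_rot: [-2.1, 89.9, -10.3]
ft_force: [0.6, -0.1, 0.1]
finger_gap: 85.4
```

Call:
send_rows --offset '[[0, 0, 0.4], [0, 0, 0.2], [0, 0, 0.0]]' --dr '[[0, 0, 0], [0, 0, 0], [0, 0, 0]]' --grip '[100, 100, 100]'

```text
time: 5.48
tool_pos: [554.4, -55.3, 6.4]
tcp_rot: [-170.8, 90.0, -179.0]
ft_force: [-4.7, 1.1, 1.7]
finger_gap: 85.3
```

Call:
send_rows --offset '[[0, 0, 0.2], [0, 0, 0.0]]' --dr '[[0, 0, 0], [0, 0, 0]]' --grip '[100, 100]'

```text
time: 5.72
tool_pos: [556.4, -55.6, 6.3]
tcp_rot: [-178.9, 90.0, 172.9]
ft_force: [-4.8, 0.0, 2.5]
finger_gap: 85.6
```

Run:
```python
from h import *
plan((-111,-102),4)
s=snapshot("scene");cv2.imwrite("pics/t3.png",cv2.resize(s["pixels"][150:280,170:350,::-1],None,fx=4,fy=4,interpolation=cv2.INTER_CUBIC))
B=[BLOCK[1],BLOCK[2],BLOCK[3]]
x,e=fit(s,B,np.r_[st2w((-53,-112)),SY],w=5);print(x,e,"stn",w2st(x[:2]))
```

```text
t 5.72 tcp w [556.4 -55.6   6.3] stn [-112.4 -103.1] F [-4.8  0.   2.5] gap 85.6
tool y deg in stn 90.0 tool z deg 0.0 x [-0.  0. -1.]
offset tool cm [0.23 0.11 0.14] world [ 1.5  0.9 -2.3]
[613.75265478 -72.76585969  -7.84921806] 0.3682848137938617 stn [ -53.13209643 -111.88795052]
```

View pics/t3.png

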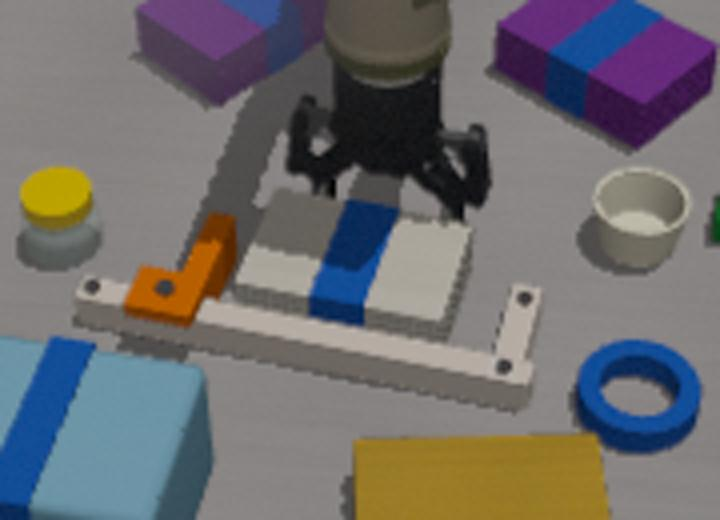

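Call:
send_rows --offset '[[0, 0, 0.1], [0, 0, 0.1], [0, 0, 0]]' --dr '[[0, 0, 0], [0, 0, 0], [0, 0, 0]]' --grip '[100, 100, 100]'

```text
time: 6.15
tool_pos: [558.2, -55.9, 6.3]
tcp_rot: [-176.3, 90.0, 175.5]
ft_force: [-5.0, 0.4, 4.7]
finger_gap: 85.4
```

Call:
send_rows --offset '[[0, 0, 0.1], [0, 0, 0]]' --dr '[[0, 0, 0], [0, 0, 0]]' --grip '[100, 100]'

```text
time: 6.4
tool_pos: [558.2, -55.8, 6.2]
tcp_rot: [-178.8, 89.8, 173.0]
ft_force: [-10.7, 2.0, 8.0]
finger_gap: 85.6
```

Call:
send_rows --offset '[[0, 0, 0.1], [0, 0, 0]]' --dr '[[0, 0, 0], [0, 0, 0]]' --grip '[100, 100]'

```text
time: 6.65
tool_pos: [558.2, -55.8, 5.9]
tcp_rot: [-179.4, 89.7, 172.4]
ft_force: [-16.7, 2.1, 12.3]
finger_gap: 85.4
```

Run:
```python
from h import *
plan((-111,-102),4)
s=snapshot("scene");cv2.imwrite("pics/t3.png",cv2.resize(s["pixels"][190:270,210:320,::-1],None,fx=6,fy=6,interpolation=cv2.INTER_CUBIC))
B=[BLOCK[1],BLOCK[2],BLOCK[3]]
x,e=fit(s,B,np.r_[st2w((-51,-112)),SY],w=5);print(x,e,"stn",w2st(x[:2]))
```

```text
t 6.65 tcp w [558.2 -55.8   5.9] stn [-110.5 -103.1] F [-16.7   2.1  12.3] gap 85.4
tool y deg in stn 90.02 tool z deg 0.02 x [-0.005  0.001 -1.   ]
offset tool cm [ 0.19  0.11 -0.05] world [-0.3  1.1 -1.9]
[615.73738549 -73.02614286  -7.85666566] 0.3990965447636644 stn [ -51.13053324 -111.86249259]
```

View pics/t3.png

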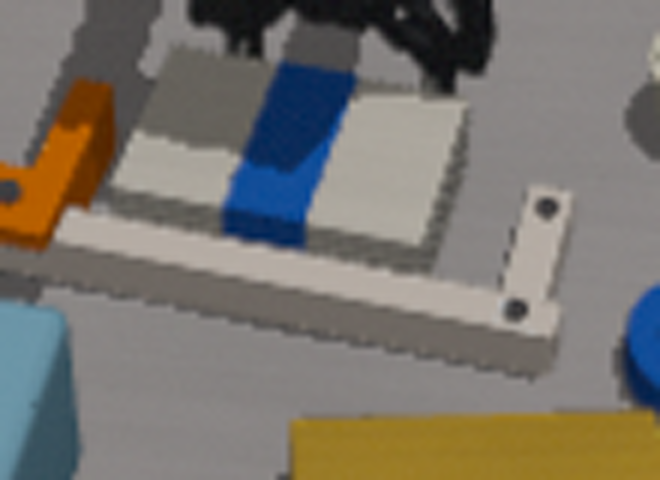

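Call:
send_rows --offset '[[0, 0, -1.5], [0, 0, -3], [-5, 0, -1], [-6, 0, 0], [0, 0, 0]]' --dr '[[0, 0, 0], [0, 0, 0], [0, 0, 0], [0, 0, 0], [0, 0, 0]]' --grip '[100, 100, 100, 0, 0]'

```text
time: 7.32
tool_pos: [511.1, -49.3, 123.0]
tcp_rot: [-2.8, 89.2, -11.0]
ft_force: [0.4, -0.4, -0.2]
finger_gap: 51.8
```

Run:
```python
from h import *
plan((-50,-262),130)
print(r.sense()["joint_pos"].round(1))
s=snapshot("top");
B=[BLOCK[1],BLOCK[2],BLOCK[3]]
x,e=fit(s,B,np.r_[st2w((-51,-112)),SY],w=5);print(x,e,"stn",w2st(x[:2]))
print(fit(s,STN,[682,30,-8.2],w=6))
s=snapshot("scene")
x,e=fit(s,B+BLOCK[:1],np.r_[st2w((-51,-112)),SY],w=5);print(x,e,"stn",w2st(x[:2]))
print(fit(s,STN[1:],[682,30,-8.2],w=6))
```

```text
t 7.33 tcp w [511.1 -49.3 123. ] stn [-158.1 -103.3] F [ 0.4 -0.4 -0.2] gap 51.8
tool y deg in stn 90.0 tool z deg 0.0 x [ 0.013 -0.003 -1.   ]
offset tool cm [ -0.54 -15.87  10.82] world [  84.4 -172.5    7. ]
[-11.2  -2.2 106.8   0.   74.6 -93. ]
[614.90711509 -72.50064007  -8.27773388] 0.4145308783934928 stn [ -52.02726705 -111.460783  ]
(array([683.37297638,  29.97254313,  -8.5060582 ]), np.float64(0.4486536376339809))
[615.6866981  -73.26755587  -8.00683724] 0.33043383324478226 stn [ -51.14626993 -112.10866694]
(array([680.5507891 ,  30.84312922,  -7.76512082]), np.float64(0.4328727567959383))
```

Call:
send_rows --offset '[[0, -4, 2.7], [0, -4, 2.7], [0, -4, 2.7], [0, -3.9, 2.7], [0, 0, 0]]' --dr '[[0, 0, 0], [0, 0, 0], [0, 0, 0], [0, 0, 0], [10, 0, 0]]' --grip '[0, 0, 0, 0, 0]'

```text
time: 8.05
tool_pos: [590.1, -224.0, 113.4]
tcp_rot: [-172.4, 89.9, 169.0]
ft_force: [0.7, -0.1, -0.9]
finger_gap: -0.1
```

Call:
send_rows --offset '[[0, 0, 0], [0, 0, 0], [0, 0, 0], [0, 0, 0], [0, 0, 0]]' --dr '[[10, 0, 0], [10, 0, 0], [10, 0, 0], [10, 0, 0], [10, 0, 0]]' --grip '[0, 0, 0, 0, 0]'

```text
time: 8.68
tool_pos: [589.4, -220.7, 113.7]
tcp_rot: [-138.0, 89.8, 153.5]
ft_force: [0.1, 0.4, -0.2]
finger_gap: 0.0
```

Call:
send_rows --offset '[[0, 0, 0], [0, 0, 0], [0, 0, 0], [0, 0, 0]]' --dr '[[10, 0, 0], [10, 0, 0], [10, 0, 0], [0, 0, 0]]' --grip '[0, 0, 0, 0]'

```text
time: 9.18
tool_pos: [589.4, -220.8, 114.1]
tcp_rot: [-107.4, 89.8, 154.5]
ft_force: [-0.1, 0.9, -0.6]
finger_gap: -0.4
```

Run:
```python
from h import *
plan((-48,-257),8)
s=snapshot("wrist");cv2.imwrite("pics/w4.png",s["pixels"][:,:,::-1])
s=snapshot("scene");cv2.imwrite("pics/t4.png",cv2.resize(s["pixels"][100:280,110:330,::-1],None,fx=3.2,fy=3.2))
```

```text
t 9.18 tcp w [ 589.4 -220.8  114.1] stn [ -56.1 -261.8] F [-0.1  0.9 -0.6] gap -0.4
tool y deg in stn 0.05 tool z deg -89.95 x [-0.002  0.001 -1.   ]
offset tool cm [10.61  0.84 -0.48] world [   8.7    3.6 -106.1]
```

View pics/w4.png

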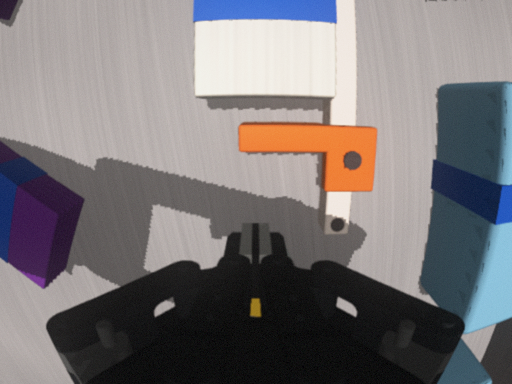

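View pics/t4.png

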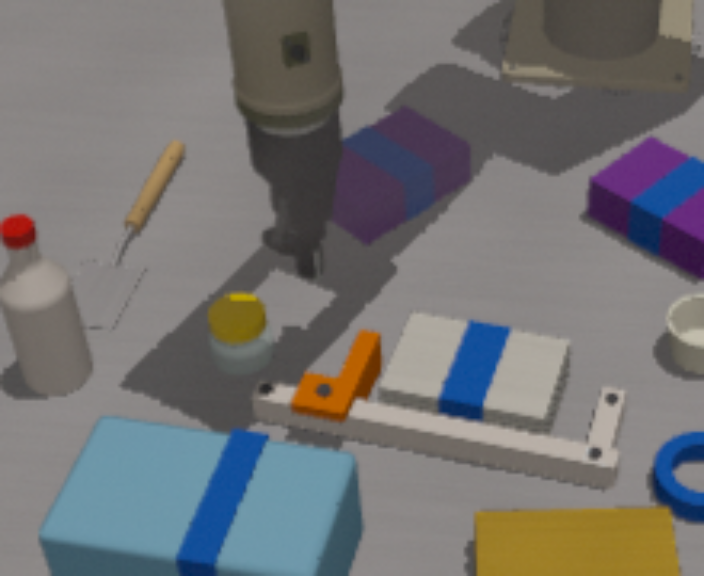

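Call:
send_rows --offset '[[4, 0.6, 0], [4, 0, 0], [2.2, 0, 0], [0, 0, 0]]' --dr '[[0, 0, 0], [0, 0, 0], [0, 0, 0], [0, 0, 0]]' --grip '[0, 0, 0, 0]'

```text
time: 9.78
tool_pos: [594.5, -221.2, 12.0]
tcp_rot: [-106.9, 89.7, 155.0]
ft_force: [0.3, 0.2, 0.7]
finger_gap: 0.2
```

Run:
```python
from h import *
plan((-50,-181),12)
s=snapshot("wrist");cv2.imwrite("pics/w5.png",s["pixels"][:,:,::-1])
s=snapshot("scene");cv2.imwrite("pics/t5.png",cv2.resize(s["pixels"][100:280,110:330,::-1],None,fx=3.2,fy=3.2))
```

```text
t 9.78 tcp w [ 594.5 -221.2   12. ] stn [ -51.  -261.5] F [0.3 0.2 0.7] gap 0.2
tool y deg in stn 0.08 tool z deg -89.92 x [-0.004  0.002 -1.   ]
offset tool cm [ 0.01  0.11 -8.05] world [12.5 79.6  0. ]
```

View pics/w5.png

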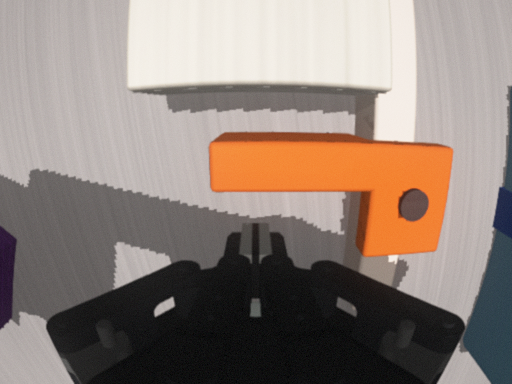

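View pics/t5.png

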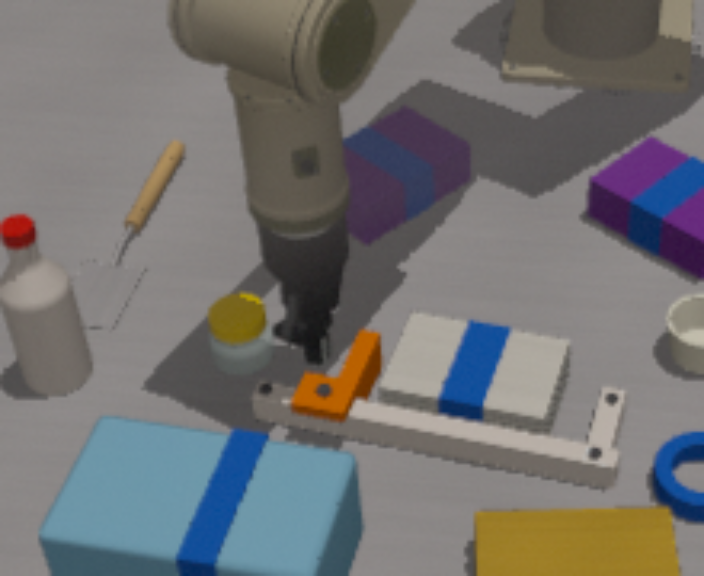

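Call:
send_rows --offset '[[0, 0, -1], [0, 0, -1], [0, 0, -1], [0, 0, -1], [0, 0, -0.5]]' --dr '[[0, 0, 0], [0, 0, 0], [0, 0, 0], [0, 0, 0], [0, 0, 0]]' --grip '[0, 0, 0, 0, 0]'

```text
time: 10.5
tool_pos: [603.0, -176.9, 14.6]
tcp_rot: [50.6, 90.0, -47.5]
ft_force: [-0.5, -5.6, 2.8]
finger_gap: 0.4
```

Call:
send_rows --offset '[[0, 0, -0.7], [0, 0, -0.7], [0, 0, -0.7], [0, 0, -0.5], [0, 0, 0]]' --dr '[[0, 0, 0], [0, 0, 0], [0, 0, 0], [0, 0, 0], [0, 0, 0]]' --grip '[0, 0, 0, 0, 0]'

```text
time: 11.12
tool_pos: [606.5, -152.0, 14.5]
tcp_rot: [25.7, 90.0, -72.5]
ft_force: [-0.0, -3.6, 2.8]
finger_gap: -0.3
```

Run:
```python
from h import *
plan((-50,-181),12)
s=snapshot("wrist");cv2.imwrite("pics/w6.png",s["pixels"][:,:,::-1])
s=snapshot("scene");cv2.imwrite("pics/t6.png",cv2.resize(s["pixels"][100:280,110:330,::-1],None,fx=3.2,fy=3.2))
x,e=fit(s,BLOCK,np.r_[st2w((-51,-82)),SY],w=8);print(x,e,"stn",w2st(x[:2]))
```

```text
t 11.12 tcp w [ 606.5 -152.    14.5] stn [ -49.  -191.3] F [-0.  -3.6  2.8] gap -0.3
tool y deg in stn 0.0 tool z deg -90.0 x [ 0.    -0.001 -1.   ]
offset tool cm [ 0.25 -0.1  -1.03] world [ 0.5 10.3 -2.5]
[618.81771696 -48.04717979  -7.30581801] 0.29672158848616603 stn [-51.64441723 -86.69956428]
```

View pics/w6.png

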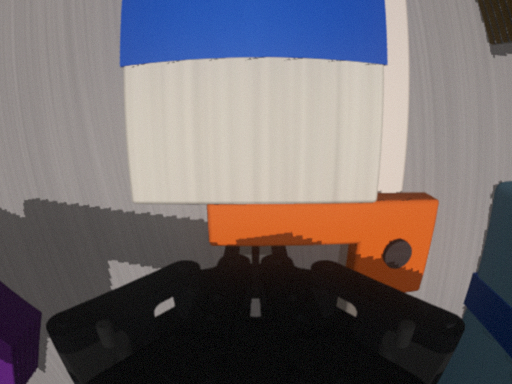

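View pics/t6.png

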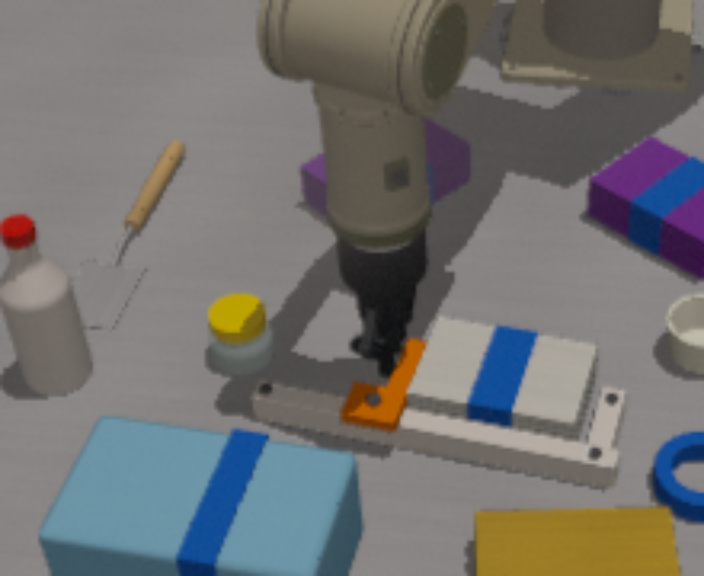

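Call:
send_rows --offset '[[0.1, 0, -0.4], [0, 0, -0.3], [0, 0, -0.2], [0, 0, 0]]' --dr '[[0, 0, 0], [0, 0, 0], [0, 0, 0], [0, 0, 0]]' --grip '[0, 0, 0, 0]'

```text
time: 11.72
tool_pos: [607.8, -143.4, 13.6]
tcp_rot: [31.4, 89.9, -66.8]
ft_force: [-0.7, -4.9, 3.8]
finger_gap: -0.0
```

Call:
send_rows --offset '[[0, 0, -0.1], [0, 0, -0.1], [0, 0, 0]]' --dr '[[0, 0, 0], [0, 0, 0], [0, 0, 0]]' --grip '[0, 0, 0]'

```text
time: 12.1
tool_pos: [608.0, -141.6, 13.6]
tcp_rot: [22.3, 89.9, -75.9]
ft_force: [-1.1, -5.9, 3.8]
finger_gap: -0.0
```

Call:
send_rows --offset '[[0, 0, -0.1], [0, 0, 0]]' --dr '[[0, 0, 0], [0, 0, 0]]' --grip '[0, 0]'

```text
time: 12.35
tool_pos: [608.2, -140.9, 13.6]
tcp_rot: [21.9, 89.9, -76.3]
ft_force: [-2.4, -6.3, 3.9]
finger_gap: 0.1
```

Call:
send_rows --offset '[[0, 0, -0.1], [0, 0, 0]]' --dr '[[0, 0, 0], [0, 0, 0]]' --grip '[0, 0]'

```text
time: 12.6
tool_pos: [608.2, -140.9, 13.6]
tcp_rot: [10.9, 89.9, -87.3]
ft_force: [-1.7, -10.8, 3.1]
finger_gap: -0.0
```

Run:
```python
from h import *
plan((-50,-181),12)
s=snapshot("scene")
x,e=fit(s,BLOCK,np.r_[st2w((-51,-77)),SY],w=5);print(x,e,"stn",w2st(x[:2]))
```

```text
t 12.6 tcp w [ 608.2 -140.9   13.6] stn [ -49.  -180.1] F [ -1.7 -10.8   3.1] gap -0.0
tool y deg in stn -0.04 tool z deg -90.04 x [ 0.    -0.003 -1.   ]
offset tool cm [ 0.16 -0.1   0.09] world [-1.2 -0.8 -1.6]
[620.55480398 -36.95424546  -7.92620205] 0.3086976688566706 stn [-51.50726318 -75.47228268]
```

Call:
send_rows --offset '[[0, 0, -0.1], [0, 0, -0.05], [0, 0, 0]]' --dr '[[0, 0, 0], [0, 0, 0], [0, 0, 0]]' --grip '[0, 0, 0]'

```text
time: 13.02
tool_pos: [608.2, -140.8, 13.7]
tcp_rot: [7.8, 89.7, -90.5]
ft_force: [-3.1, -17.1, 2.2]
finger_gap: -0.0
```

Run:
```python
from h import *
plan((-50,-181),12)
s=snapshot("wrist");cv2.imwrite("pics/w7.png",s["pixels"][:,:,::-1])
s=snapshot("scene");cv2.imwrite("pics/t7.png",cv2.resize(s["pixels"][190:260,210:320,::-1],None,fx=6,fy=6,interpolation=cv2.INTER_CUBIC))
```

```text
t 13.03 tcp w [ 608.2 -140.8   13.7] stn [ -48.9 -180. ] F [ -3.1 -17.1   2.2] gap -0.0
tool y deg in stn -0.07 tool z deg -90.07 x [-0.    -0.004 -1.   ]
offset tool cm [ 0.17 -0.11  0.1 ] world [-1.2 -0.8 -1.7]
```

View pics/w7.png

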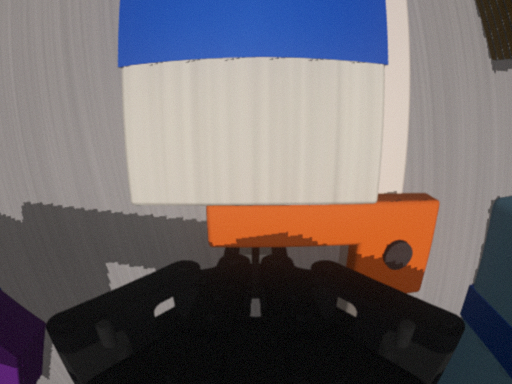

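View pics/t7.png

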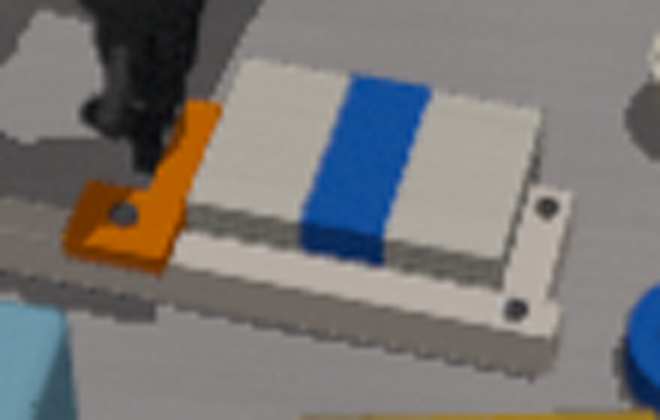

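Call:
send_rows --offset '[[0, 0, 1], [0, 0, 1.5], [-4, 0, 0.5], [-6, 0, 0], [-6, 0, 0]]' --dr '[[0, 0, 0], [0, 0, 0], [0, 0, 0], [0, 0, 0], [0, 0, 0]]' --grip '[0, 0, 0, 0, 0]'

```text
time: 13.75
tool_pos: [603.4, -167.2, 174.2]
tcp_rot: [-120.4, 89.9, 141.4]
ft_force: [0.9, -1.0, -0.5]
finger_gap: -0.0
```

Call:
send_rows --offset '[[0, -6, 0], [0, -6, 0], [0, -3, 0], [0, 0, 0]]' --dr '[[0, 0, 0], [0, 0, 0], [0, 0, 0], [0, 0, 0]]' --grip '[0, 0, 0, 0]'

```text
time: 14.25
tool_pos: [454.0, -145.4, 173.0]
tcp_rot: [-137.3, 90.0, 124.4]
ft_force: [-0.0, -0.1, 0.6]
finger_gap: 0.0
```

Run:
```python
from h import *
plan((-165,-75),30)
s=snapshot("wrist");cv2.imwrite("pics/w8.png",s["pixels"][:,:,::-1])
t=snapshot("top");cv2.imwrite("pics/t8.png",cv2.resize(t["pixels"][120:220,190:320,::-1],None,fx=6,fy=5.9,interpolation=cv2.INTER_CUBIC))
for n,s in (("top",t),("scene",snapshot("scene"))):
    x,e=fit(s,BLOCK,np.r_[st2w((-51,-77)),SY],w=5);print(n,x,e)
    g,e=fit(s,STN[1:2]+STN[3:],[682,30,-8.2],w=6);print("stn",g,e)
    R=Ro.from_euler('z',g[2],degrees=True).as_matrix()[:2,:2];print("block in stn",R.T@(x[:2]-g[:2]),x[2]-g[2])
```

```text
t 14.25 tcp w [ 454.  -145.4  173. ] stn [-200.9 -206.6] F [-0.  -0.1  0.6] gap 0.0
tool y deg in stn -0.03 tool z deg -90.03 x [-0.     0.001 -1.   ]
offset tool cm [ 14.3    3.59 -13.15] world [  54.3  125.1 -143. ]
top [622.20938719 -37.85380639  -9.43260605] 0.6664592652011805
stn [683.19903008  28.85829045  -9.04666067] 0.46490202990576623
block in stn [-49.7412413  -75.47217579] -0.3859453855933488
scene [620.46978108 -36.90775801  -7.96880619] 0.37286520535401585
stn [680.24900823  29.74879656  -7.8170657 ] 0.28797208176415146
block in stn [-50.1577189  -74.16775243] -0.15174048959942965
```

View pics/w8.png

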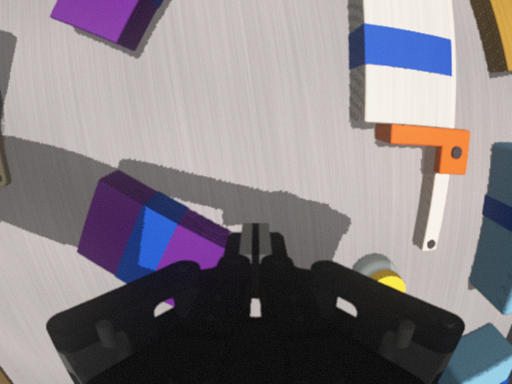

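View pics/t8.png

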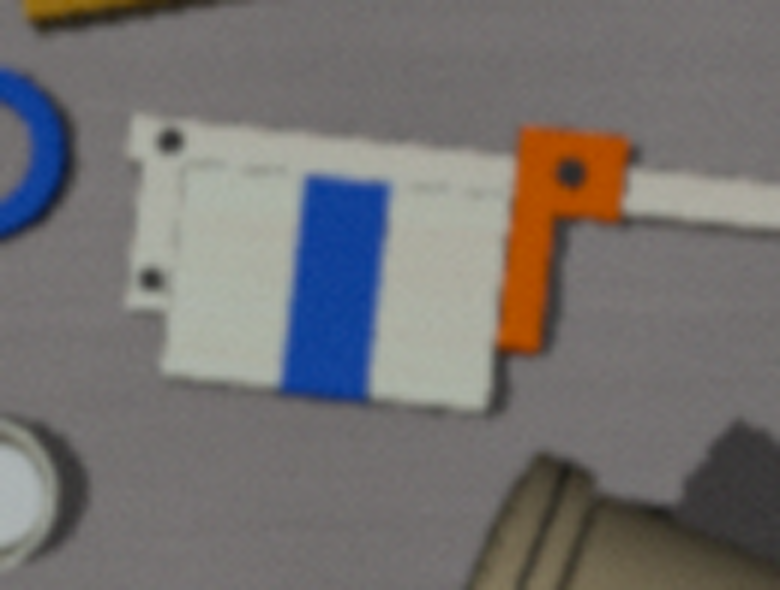

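Call:
send_rows --offset '[[0, 1.2, -4.4], [0, 1.2, -4.4], [0, 1.2, -4.35], [0, 0, 0], [0, 0, 0]]' --dr '[[0, 0, 0], [0, 0, 0], [0, 0, 0], [-10, 0, 0], [-10, 0, 0]]' --grip '[100, 100, 100, 100, 100]'

```text
time: 15.02
tool_pos: [511.2, -19.7, 173.0]
tcp_rot: [-127.7, 90.0, 154.5]
ft_force: [-0.4, -0.6, -0.2]
finger_gap: 85.4
```

Call:
send_rows --offset '[[0, 0, 0], [0, 0, 0], [0, 0, 0], [0, 0, 0], [0, 0, 0]]' --dr '[[-10, 0, 0], [-10, 0, 0], [-10, 0, 0], [-10, 0, 0], [-10, 0, 0]]' --grip '[100, 100, 100, 100, 100]'

```text
time: 15.65
tool_pos: [511.1, -20.5, 173.0]
tcp_rot: [166.8, 90.0, 138.9]
ft_force: [0.3, 0.6, 0.0]
finger_gap: 85.6
```

Call:
send_rows --offset '[[0, 0, 0], [0, 0, 0], [5, 0, 0], [5, 0, 0], [0, 0, 0]]' --dr '[[-10, 0, 0], [-10, 0, 0], [0, 0, 0], [0, 0, 0], [0, 0, 0]]' --grip '[100, 100, 100, 100, 100]'

```text
time: 16.27
tool_pos: [506.8, -20.0, 68.8]
tcp_rot: [179.2, 89.5, 171.0]
ft_force: [-0.8, 0.2, -0.5]
finger_gap: 85.6
```

Run:
```python
from h import *
plan((-116,-75),6)
```

```text
t 16.27 tcp w [506.8 -20.   68.8] stn [-166.5  -74.9] F [-0.8  0.2 -0.5] gap 85.6
tool y deg in stn 90.02 tool z deg 0.02 x [-0.009  0.001 -1.   ]
offset tool cm [ 6.23 -0.01  5.11] world [ 50.   -7.3 -62.8]
```

Call:
send_rows --offset '[[4, 0, 0], [2.2, 0, 1.0], [0, 0, 1.8], [0, 0, 1.8], [0, 0, 0]]' --dr '[[0, 0, 0], [0, 0, 0], [0, 0, 0], [0, 0, 0], [0, 0, 0]]' --grip '[100, 100, 100, 100, 100]'

```text
time: 16.9
tool_pos: [558.9, -27.6, 14.0]
tcp_rot: [1.1, 89.8, -7.1]
ft_force: [-0.4, 0.7, 0.7]
finger_gap: 85.3
```

Call:
send_rows --offset '[[0, 0, 0.2], [0, 0, 0.1], [0, 0, 0]]' --dr '[[0, 0, 0], [0, 0, 0], [0, 0, 0]]' --grip '[100, 100, 100]'

```text
time: 17.27
tool_pos: [558.4, -27.6, 11.5]
tcp_rot: [164.7, 90.0, 156.5]
ft_force: [0.1, -0.8, -0.2]
finger_gap: 85.7
```

Call:
send_rows --offset '[[0, 0, 0.1], [0, 0, 0]]' --dr '[[0, 0, 0], [0, 0, 0]]' --grip '[100, 100]'

```text
time: 17.52
tool_pos: [559.5, -27.8, 11.3]
tcp_rot: [-162.0, 90.0, -170.2]
ft_force: [0.4, -0.5, 0.5]
finger_gap: 85.2
```

Call:
send_rows --offset '[[0, 0, 0.1], [0, 0, 0.1], [0, 0, 0]]' --dr '[[0, 0, 0], [0, 0, 0], [0, 0, 0]]' --grip '[100, 100, 100]'

```text
time: 17.9
tool_pos: [561.5, -28.1, 11.2]
tcp_rot: [-173.8, 90.0, 178.0]
ft_force: [-1.5, -0.4, 0.5]
finger_gap: 85.2
```

Call:
send_rows --offset '[[0, 0, 0.1], [0, 0, 0]]' --dr '[[0, 0, 0], [0, 0, 0]]' --grip '[100, 100]'

```text
time: 18.15
tool_pos: [561.5, -28.0, 11.1]
tcp_rot: [-179.2, 89.9, 172.6]
ft_force: [-5.6, 0.9, 4.0]
finger_gap: 85.3
```

Run:
```python
from h import *
plan((-110.5,-75),6)
```

```text
t 18.15 tcp w [561.5 -28.   11.1] stn [-111.2  -75. ] F [-5.6  0.9  4. ] gap 85.3
tool y deg in stn 90.02 tool z deg 0.02 x [-0.002  0.    -1.   ]
offset tool cm [0.51 0.   0.07] world [ 0.7 -0.1 -5.1]
```

Call:
send_rows --offset '[[0, 0, 0.1], [0, 0, 0.1], [0, 0, 0]]' --dr '[[0, 0, 0], [0, 0, 0], [0, 0, 0]]' --grip '[100, 100, 100]'

```text
time: 18.52
tool_pos: [562.1, -27.9, 10.8]
tcp_rot: [178.0, 89.7, 169.9]
ft_force: [-12.7, 1.9, 8.7]
finger_gap: 85.2
```

Run:
```python
from h import *
plan((-110.5,-75),6)
```

```text
t 18.52 tcp w [562.1 -27.9  10.8] stn [-110.7  -74.8] F [-12.7   1.9   8.7] gap 85.2
tool y deg in stn 90.03 tool z deg 0.03 x [-0.005  0.001 -1.   ]
offset tool cm [ 0.48 -0.02  0.02] world [ 0.1 -0.2 -4.8]
```

Call:
send_rows --offset '[[0, 0, 0.1], [0, 0, 0]]' --dr '[[0, 0, 0], [0, 0, 0]]' --grip '[100, 100]'

```text
time: 18.77
tool_pos: [562.1, -27.8, 10.5]
tcp_rot: [178.8, 89.6, 170.7]
ft_force: [-16.9, 1.9, 13.2]
finger_gap: 85.5
```

Call:
send_rows --offset '[[0, 0, -0.5], [0, 0, -2], [0, 0, -3], [-5, 0, -2], [-5, 0, 0]]' --dr '[[0, 0, 0], [0, 0, 0], [0, 0, 0], [0, 0, 0], [0, 0, 0]]' --grip '[100, 100, 100, 100, 100]'

```text
time: 19.4
tool_pos: [489.3, -17.6, 111.4]
tcp_rot: [179.9, 89.9, 171.7]
ft_force: [2.2, -0.6, 0.2]
finger_gap: 85.1
```

Call:
send_rows --offset '[[-5, 0, -2], [-2, 0, -2], [0, 0, 0]]' --dr '[[0, 0, 0], [0, 0, 0], [0, 0, 0]]' --grip '[100, 100, 100]'

```text
time: 19.77
tool_pos: [452.8, -12.4, 183.6]
tcp_rot: [0.3, 89.7, -7.9]
ft_force: [1.5, -0.3, -0.6]
finger_gap: 85.5
```

Run:
```python
from h import *
plan((-110.5,-75),6)
t=snapshot("top");cv2.imwrite("pics/t9.png",cv2.resize(t["pixels"][:,:,::-1],(768,576),interpolation=cv2.INTER_CUBIC))
s=snapshot("scene");cv2.imwrite("pics/s9.png",cv2.resize(s["pixels"][190:260,210:320,::-1],None,fx=7,fy=7,interpolation=cv2.INTER_CUBIC))
for n,s in (("top",t),("scene",s)):
    x,e=fit(s,BLOCK,np.r_[st2w((-51,-77)),SY],w=5);print(n,x,e)
    g,e=fit(s,STN[1:2]+STN[3:],[682,30,-8.2],w=6);print("stn",g,e)
    R=Ro.from_euler('z',g[2],degrees=True).as_matrix()[:2,:2];print("block in stn",R.T@(x[:2]-g[:2]),x[2]-g[2])
```

```text
t 19.77 tcp w [452.8 -12.4 183.6] stn [-221.  -75.] F [ 1.5 -0.3 -0.6] gap 85.5
tool y deg in stn 90.0 tool z deg -0.0 x [ 0.005 -0.001 -1.   ]
offset tool cm [17.82  0.   10.95] world [ 109.4  -15.7 -177.6]
top [622.85872412 -37.9435109   -9.39357339] 0.7192083358945573
stn [683.03260309  29.14582303  -8.98687422] 0.5309838267739758
block in stn [-48.95528993 -75.66540838] -0.40669917228045094
scene [620.59695831 -37.12619963  -8.08784078] 0.3838426486123117
stn [680.29972962  29.57552206  -8.00036026] 0.30174726005717195
block in stn [-49.83819503 -74.3619183 ] -0.08748052688724428
```

View pics/t9.png

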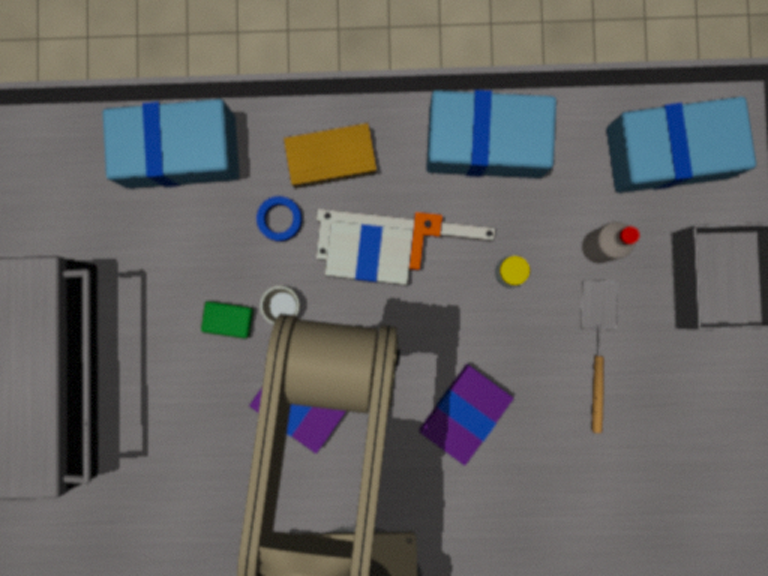

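View pics/s9.png

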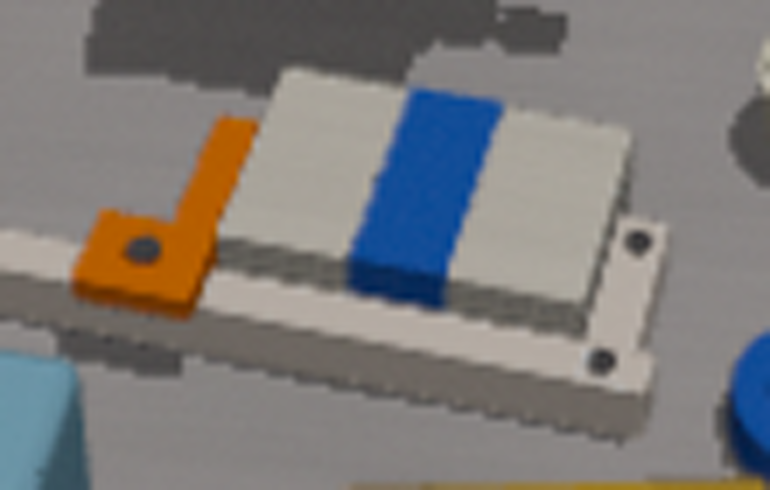

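Run:
```python
from bench import workorder
print(workorder.hand_in())
```

```text
the job is handed in; nothing more can be done
None
```

The block is seated in the station corner with the orange guide pushed up against it, and the job was handed in at about 20 s of the 48 s allowed.

**What I did:**
- I pushed the silver block with both open fingers until it met the back stop. The force rose to 17 N while the tool stood still.
- I then pushed the guide's blade across with the fingers shut until the block met the fence, again at 17 N with no movement.
- After backing off I pressed the block against the back stop once more. It moved about 0.6 mm and stopped, reaching 17 N.
- I then backed away to about 180 mm above the bench.

**Last checks:** The final pictures show the guide and the fence both against the block, and the other things appear to be where they started. The home pose is -50, -75 mm, square. The block's measured position in the station frame was:

| Camera | x (mm) | y (mm) | Off square (degrees) |
|---|---|---|---|
| Scene | -49.8 | -74.4 | 0.1 |
| Top | -49.0 | -75.7 | 0.4 |

The two cameras differ by about 1.5 mm, which is within the calibration. The top view gave a poorer fit.

I did not press the guide again after that last press on the block, so any sub-millimetre slack at the guide is unchecked.

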